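# Change the batch of weights in the soaking chamber

### The arm

A 7-joint arm with a two-finger parallel gripper is mounted at the origin on the work surface. World frame = base frame: x ahead of the robot, y to its left, z up, the work surface at z = 0. Lengths are in m, angles in rad, forces in N, time in s.
With the tool pointing down it reaches from about 0.35 to 0.9 m from the base axis. Payload 7.2 kg.
Tool frame: the origin (TCP) lies midway between the tips of the shut fingers; the grasp point (between the pads) lies tcp_to_grasp behind it (tcp_to_grasp is the distance from the TCP to the grasp point, in m); z points along the fingers, y is the line along which they close (so a half turn about z gives the same grasp; the last joint's range is limited). The gripper opens to 88 mm and grips with 3 to 60 N. Pads are 20 mm wide; open, the fingers measure 115 mm over their backs; the gripper's body (75 mm by 178 mm) begins 61 mm behind the grasp point.
Start: joints at [-1.201, 0.411, -0.013, 1.596, 0.006, 1.134, -0.082], TCP at [0.265, 0.566, 0.223] pointing down, gripper open.
Joint ranges: [-2.95, 2.95], [-0.29, 1.99], [-1.47, 1.44], [0.14, 2.54], [-1.03, 4.17], [0.13, 1.85], [-2.86, 2.86]. Speed limits (rad/s): [2.39, 2.39, 3.01, 3.01, 3.14, 3.14, 3.14].

### API

Orientations are given as a 3x3 rotation matrix whose columns are the frame's x, y, z axes.
In Python, from workcell import * gives the robot as it stands.
- The arm moves only by the tool arm_command, never from a script. Its argument "targets" is a list that holds one entry, the list of rows, each a list of 5 numbers: the shift along the tool's x, y, z each as a share of 0.5 m, from -1 to 1, then the turn about the tool's z as a share of pi rad, from -1 to 1, then the finger opening in mm, from 0 to 87.8. In form: [[[x, y, z, turn, hand], ...]]. A call has exactly 10 rows; each row shifts and turns the commanded pose from where the row before left it, along the tool's axes as they then stand; what a row does not reach is not made up. A row lasts 1/12 s, in which the tool goes at most 41.7 mm and 7.16 degrees, less where a joint would pass 70% of its speed; a pose out of reach is approached as far as the arm can. A call with a number of a shift or a turn outside -1 to 1 is refused whole. A call with a gripper value outside its range is refused whole. The fingers move at their own pace and stop on an object; the grip force is fixed at half the most. Time passes only in rows, so rows that do not move let the fingers close, or fill a call up. It gives the time, the measured TCP pose, the force, the opening and the grip force at its end, in the units of the state.
- sense(): the state, without advancing time (a new reading comes with each control period).
- snapshot(name): name is "scene" or "top"; returns a dict with "frame" (480x640x3 uint8, blue, green, red), "K" (3x3 intrinsics, pixels), "R" (3x3) and "t" (3): a world point X has camera coordinates R X + t. Camera axes: x right, y down, z forward; pixel columns grow to the right and rows downward; lengths in m; the calibration is good to about 2 mm. A picture is of the moment at which its call begins. There is no depth.
- job_done(): hands the job in; it is judged then, once.
The state is a dict: "clock": time; "joints": joint angles; "dq": joint speeds; "tau": joint torques, N m; "ee_pos": TCP position; "tool_rot": TCP orientation; "force": force on the tool from outside, world axes, zero at the start; "moment": the same for the moment, N m; "grip_width": opening from 0.0 (shut) to 1.0 (fully open); "finger_force": force on a finger pad.
Only numpy, scipy, OpenCV 4.12 (cv2) and the standard library are available. Lean on these libraries where they do the work, as an engineer would, in place of code of your own. Each camera call takes 0.05 s, during which the arm holds its last target. There are 200 camera calls.

### The job

Slide the soaking chamber's clear roof door fully back, take out every brass weight and stand it upright on the wooden board, and bring every stainless weight in from the tray. Stand the stainless weights upright inside on the engraved rings, one centred on each ring, as one unbroken row that begins at the ring beside the red-tipped temperature probe, and set every weight down, never dropping one. Then slide the door fully shut, and leave the micrometer, the weight box and the dust blower where they are.

Things in the scene. Friction and masses are not known exactly. Their poses are not given: they have to be found in the camera images.
- chamber: Fixed soaking chamber: clear-walled box, inside 142 (x) by 312 mm (y), walls 104 mm high; end tracks to 120 mm; dark metal plate inside, top 30 mm up, with a row of rings 63 mm from the front pane. Behind (+x) a white housing 160 mm deep, 102 mm high, over which the roof door slides. Origin: on the bench under the middle ring; x away from the robot, y along the row, z up.
- probe (a point): Red tip of the steel temperature probe that stands on the soaking plate at the chamber's -y end, 38 mm beyond ring 0's centre; fixed, 10 mm thick, its tip 69 mm above the plate. A wire rail 25 mm high runs round the plate, 11 mm inside the panes, and keeps weights off them; fingers at a weight's knob pass above it.
- door (a joint): Clear roof door of the chamber, sliding level on its two tracks along the chamber's x: 0 m = shut, grows as it is pushed back towards +x, 0.14 m = fully open. Needs about 2 N plus a little drag, and stays where it is left. The door sheet is 6 mm thick with its top 112 mm above the bench.
- door_grip (a point): Middle of the door's blue upright grip rail, moves with the door: rail 12 mm thick (along chamber x), 110 mm long (along chamber y), standing from 112 to 146 mm above the bench; this point is 132 mm up. With the door shut it is 45 mm to the robot's side (-x) of the row of rings.
- tray: Shallow stainless tray with a dark blue liner, fixed, 250 mm (x) by 180 mm (y), rim 25 mm high, floor 3 mm thick: the stainless weights wait here. Origin: centre of its underside, z up.
- board: Wooden board with a green inlay, fixed, 240 mm (x) by 180 mm (y), 10 mm thick, flat top: here the brass weights go. Origin: centre of its underside, z up. Tray and board stand left and right of the chamber, either way round.
- ring0 (a point): Centre of engraved ring 0 on the soaking plate, at the plate's top face (55 mm outer diameter, white line 2 mm wide; the five rings lie in a straight row, 56 mm apart, this one is next to the temperature probe)
- ring1 (a point): Centre of engraved ring 1 on the soaking plate, at the plate's top face (55 mm outer diameter, white line 2 mm wide; the five rings lie in a straight row, 56 mm apart, counted from the probe end)
- ring2 (a point): Centre of engraved ring 2 on the soaking plate, at the plate's top face (55 mm outer diameter, white line 2 mm wide; the five rings lie in a straight row, 56 mm apart, counted from the probe end)
- ring3 (a point): Centre of engraved ring 3 on the soaking plate, at the plate's top face (55 mm outer diameter, white line 2 mm wide; the five rings lie in a straight row, 56 mm apart, counted from the probe end)
- ring4 (a point): Centre of engraved ring 4 on the soaking plate, at the plate's top face (55 mm outer diameter, white line 2 mm wide; the five rings lie in a straight row, 56 mm apart, counted from the probe end)
- steel1: Stainless steel (silver) 500 g knob weight: cylinder 46 mm in diameter, 34 mm high, then a thinner neck and a lifting knob 25 mm in diameter from 45 to 60 mm up; 60 mm high in all, stands upright. Origin: centre of its underside, z up. At the start in the tray; only three to five of the five are present.
- steel2: Stainless steel (silver) 500 g knob weight: cylinder 46 mm in diameter, 34 mm high, then a thinner neck and a lifting knob 25 mm in diameter from 45 to 60 mm up; 60 mm high in all, stands upright. Origin: centre of its underside, z up. At the start in the tray; only three to five of the five are present.
- steel3: Stainless steel (silver) 500 g knob weight: cylinder 46 mm in diameter, 34 mm high, then a thinner neck and a lifting knob 25 mm in diameter from 45 to 60 mm up; 60 mm high in all, stands upright. Origin: centre of its underside, z up. At the start in the tray; only three to five of the five are present.
- steel4: Stainless steel (silver) 500 g knob weight: cylinder 46 mm in diameter, 34 mm high, then a thinner neck and a lifting knob 25 mm in diameter from 45 to 60 mm up; 60 mm high in all, stands upright. Origin: centre of its underside, z up. At the start in the tray; only three to five of the five are present.
- steel5: Stainless steel (silver) 500 g knob weight: cylinder 46 mm in diameter, 34 mm high, then a thinner neck and a lifting knob 25 mm in diameter from 45 to 60 mm up; 60 mm high in all, stands upright. Origin: centre of its underside, z up. At the start in the tray; only three to five of the five are present.
- brass1: Brass (yellow) 500 g knob weight: cylinder 46 mm in diameter, 34 mm high, then a thinner neck and a lifting knob 25 mm in diameter from 45 to 60 mm up; 60 mm high in all, stands upright. Origin: centre of its underside, z up. At the start standing on the soaking plate in the chamber; two or three of the three are present.
- brass2: Brass (yellow) 500 g knob weight: cylinder 46 mm in diameter, 34 mm high, then a thinner neck and a lifting knob 25 mm in diameter from 45 to 60 mm up; 60 mm high in all, stands upright. Origin: centre of its underside, z up. At the start standing on the soaking plate in the chamber; two or three of the three are present.
- brass3: Brass (yellow) 500 g knob weight: cylinder 46 mm in diameter, 34 mm high, then a thinner neck and a lifting knob 25 mm in diameter from 45 to 60 mm up; 60 mm high in all, stands upright. Origin: centre of its underside, z up. At the start standing on the soaking plate in the chamber; two or three of the three are present.
- micrometer: Bystander: micrometer clamped in a grey stand, base 110 x 75 mm, 105 mm high, 1.5 kg. Origin: centre of its underside.
- weight_box: Bystander: closed wooden weight box with brass latches, 100 x 160 x 68 mm. Origin: centre of its underside.
- blower: Bystander: red rubber dust blower standing on its end, 60 mm in diameter, 105 mm high. Origin: centre of its underside.
There are look-alikes about, which are no part of the job. Leave any orange look-alike of the steel5 alone.

How it is judged:
By the outcome, as a careful person would: the job done as asked, in the order asked, and still so for the second after the job is handed in, with the robot touching nothing.
Of steel1, steel2, steel3, steel4, steel5 only 3 to 5 are there at a start; the rules pass over those that are not, and their reading is None.
Of brass1, brass2, brass3 only 2 to 3 are there at a start; the rules pass over those that are not, and their reading is None.
At some moment in a run one of steel1, steel2, steel3, steel4, steel5, brass1, brass2, brass3 may be knocked a few centimetres aside while the robot is not near it.
It also fails if it takes over 210 s, if anything falls off the work surface, if the arm or the gripper's body presses on something with over 40 N, if the wrist force passes 120 N, or if a joint passes its speed limit or range.

## Working session

There is one attempt and no reset: what is moved stays moved. The work goes in short steps, Python scripts to look and compute and a tool call to move; the robot and the scene stay as the last step left them, time stands still between calls to the robot, and variables do not carry over. Pictures are saved under pics/ and viewed, at most 14 in all, crops included, and the job is handed in when it is done.

Besides the shell and the picture viewer there is one more tool, called as name(argument=value, ...), one argument or row to a line, values as JSON. arm_command: Moves the arm, as the interface text tells. Its arguments: {"type":"object","properties":{"targets":{"type":"array","items":{"type":"array","items":{"type":"array","items":{"type":"number"}}}}},"required":["targets"]}

```bash
mkdir -p pics; ls
python3 - <<'E'
from workcell import *
import cv2
for n in("scene","top"):
    s=snapshot(n); cv2.imwrite(f"pics/{n}0.png",s["frame"]); print(n,s["K"],s["R"],s["t"])
print(sense()); print(tcp_to_grasp)
E
```

```text
pics
scene [[453.15521066   0.         317.7134407 ]
 [  0.         453.15521066 239.34182076]
 [  0.           0.           1.        ]] [[-0.03408638  0.99937138 -0.00974484]
 [ 0.86061974  0.0243939  -0.50866354]
 [-0.50810607 -0.0257251  -0.86091024]] [ 0.09293456 -0.39282786  1.26664165]
top [[435.0189545    0.         322.18061197]
 [  0.         435.0189545  241.8878857 ]
 [  0.           0.           1.        ]] [[-0.01177921 -0.99983582 -0.01376856]
 [-0.98885675  0.01369124 -0.14823923]
 [ 0.1484034   0.011869   -0.98885568]] [-0.0521383   0.56047947  1.02386879]
{'clock': 0.1, 'joints': array([-1.2011674 ,  0.41185028, -0.01275455,  1.59694991,  0.00560759,
        1.13427414, -0.08220997]), 'dq': array([-1.12869065e-03, -1.47906124e-03,  7.76115274e-04, -6.50758537e-04,
        2.52064961e-05,  1.69484447e-03,  1.10333126e-03]), 'tau': array([ 3.51449118e-03, -5.89097786e+01,  6.44192286e-01, -2.91711724e+01,
       -5.37685119e-02,  1.45387097e-02,  6.20424066e-05]), 'ee_pos': array([0.26480792, 0.56563533, 0.22187828]), 'tool_rot': array([[-9.05698203e-01,  4.23922735e-01, -5.28871373e-04],
       [ 4.23923055e-01,  9.05697208e-01, -1.34581349e-03],
       [-9.15236103e-05, -1.44310163e-03, -9.99998955e-01]]), 'force': array([ 0.14367818, -0.31996859, -0.27936571]), 'moment': array([-0.0125255 , -0.0290102 , -0.02003464]), 'finger_force': 0.0, 'grip_width': 0.9965391391813219}
0.0187
```

View pics/scene0.png

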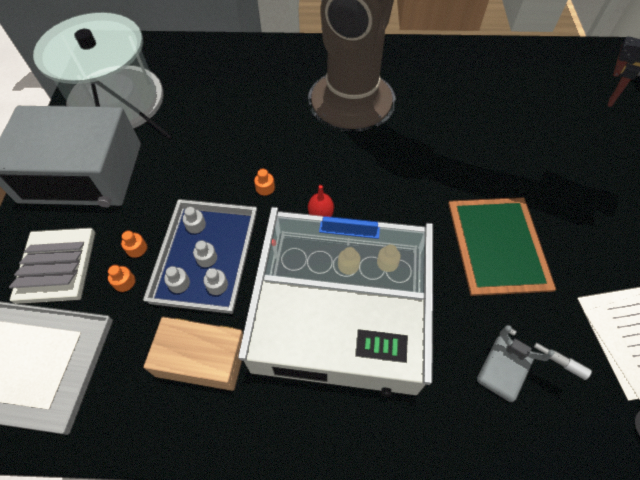

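View pics/top0.png

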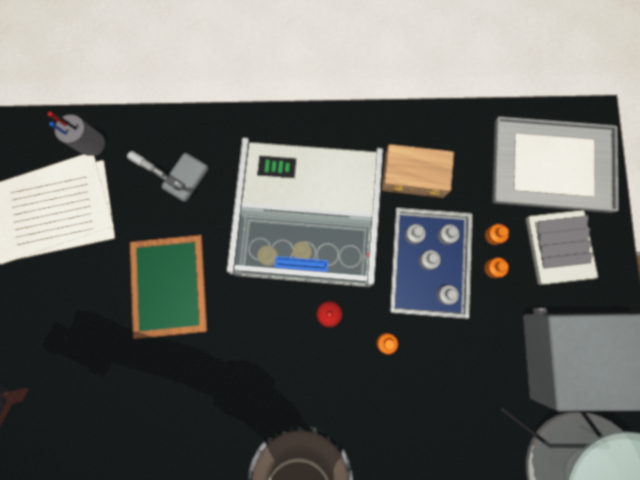

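Scene view: probe tip red at (272,243). Rings begin at (294,259), with brass at (348,261) and (389,258). Steels are at (193,219), (203,254), (175,279) and (214,281) in the tray. The orange look-alikes at (264,182), (133,244) and (121,278) stay alone. One close crop from each view will check this.

```bash
cat > h.py <<'E'
from workcell import *
import cv2, numpy as np
def ray(s,uv,z):
    "world point at height z seen at pixel uv"
    d=s["R"].T@np.linalg.inv(s["K"])@[uv[0],uv[1],1.0]; c=-s["R"].T@s["t"]
    return c+d*(z-c[2])/d[2]
def proj(s,X):
    p=s["K"]@(s["R"]@np.array(X,float)+s["t"]); return p[:2]/p[2]
def tri(sv):
    "closest point to rays: list of (snapshot, uv)"
    A=np.zeros((3,3));b=np.zeros(3)
    for s,uv in sv:
        d=s["R"].T@np.linalg.inv(s["K"])@[uv[0],uv[1],1.0];d/=np.linalg.norm(d);c=-s["R"].T@s["t"]
        P=np.eye(3)-np.outer(d,d);A+=P;b+=P@c
    return np.linalg.solve(A,b)
def blobs(s,lo,hi,roi,amin=15):
    x0,y0,x1,y1=roi; hsv=cv2.cvtColor(s["frame"],cv2.COLOR_BGR2HSV)[y0:y1,x0:x1]
    n,_,st,c=cv2.connectedComponentsWithStats(cv2.inRange(hsv,lo,hi))
    return [(c[i]+[x0,y0],st[i]) for i in range(1,n) if st[i][4]>=amin]
E
python3 - <<'E'
from h import *
s={n:snapshot(n) for n in("scene","top")}
for n,(x0,y0,x1,y1),k in(("scene",(140,190,440,400),2.6),("top",(225,130,485,325),3)):
    cv2.imwrite(f"pics/{n}c.png",cv2.resize(s[n]["frame"][y0:y1,x0:x1],None,fx=k,fy=k,interpolation=cv2.INTER_CUBIC))
def show(n,t,*a):
    for c,st in blobs(s[n],*a): print(n,t,c.round(1),st)
show("scene","blue",(105,150,120),(125,255,255),(300,205,400,250))
show("top","blue",(105,150,120),(125,255,255),(250,240,350,280))
show("scene","red",(0,120,80),(8,255,255),(255,225,290,270),3)
show("top","red",(0,80,60),(8,255,255),(355,230,380,270),2)
show("scene","green",(60,100,40),(90,255,200),(440,190,560,300))
show("top","green",(60,100,40),(90,255,200),(120,230,215,340))
show("top","steel",(0,0,100),(180,70,255),(400,215,466,308))
show("scene","steel",(0,0,100),(180,70,255),(150,207,250,300))
show("top","brass",(12,60,60),(35,255,255),(240,225,370,275))
show("scene","brass",(12,60,60),(35,255,255),(270,230,420,290))
E
```

```text
scene blue [349.8 226.1] [ 20  12  59  21 529]
top blue [301.  263.6] [ 25  17  53  14 503]
scene red [272.4 240.8] [17 15  2  3  5]
top red [367.5 254. ] [12 23  2  3  6]
scene green [500.  245.2] [  18   14   88   82 5231]
top green [167.  286.3] [  18   13   60   87 4641]
top steel [454.5 248.4] [  0   0  66  93 524]
top steel [414.9 233.7] [  5   9  21  21 348]
top steel [448.9 234.1] [ 38   9  22  21 350]
top steel [429.6 259.6] [ 19  35  22  20 358]
top steel [448.  294.7] [ 37  69  22  21 354]
scene steel [163.2 247.4] [  0   0  30  86 383]
scene steel [193.6 228.6] [   0    0  100   93 1021]
scene steel [240.8 264. ] [ 80  14  20  79 350]
scene steel [203.8 252.4] [ 43  33  23  26 434]
scene steel [175.2 278. ] [ 14  59  24  26 458]
scene steel [214.4 280. ] [ 53  61  25  26 449]
top brass [301.6 249.8] [ 54  18  16  14 186]
top brass [266.5 254.9] [ 19  22  17  17 211]
scene brass [389.2 256.4] [109  15  20  25 300]
scene brass [349.  259.3] [ 69  18  21  25 296]
```

View pics/scenec.png

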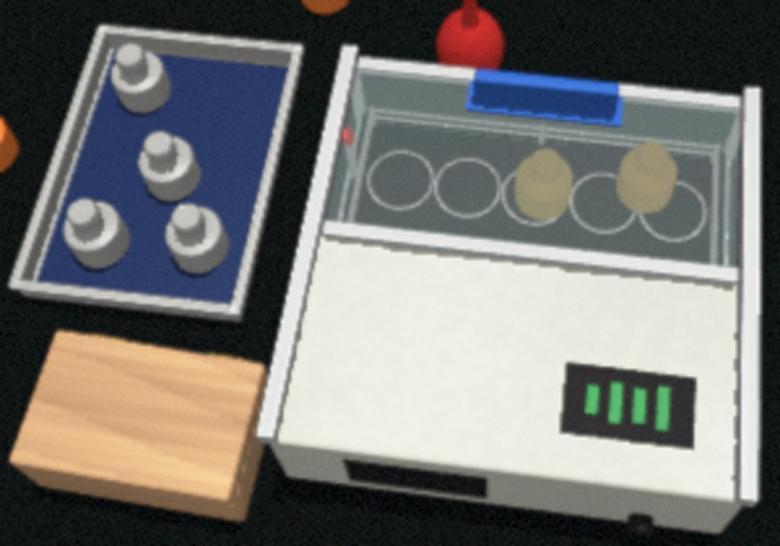

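View pics/topc.png

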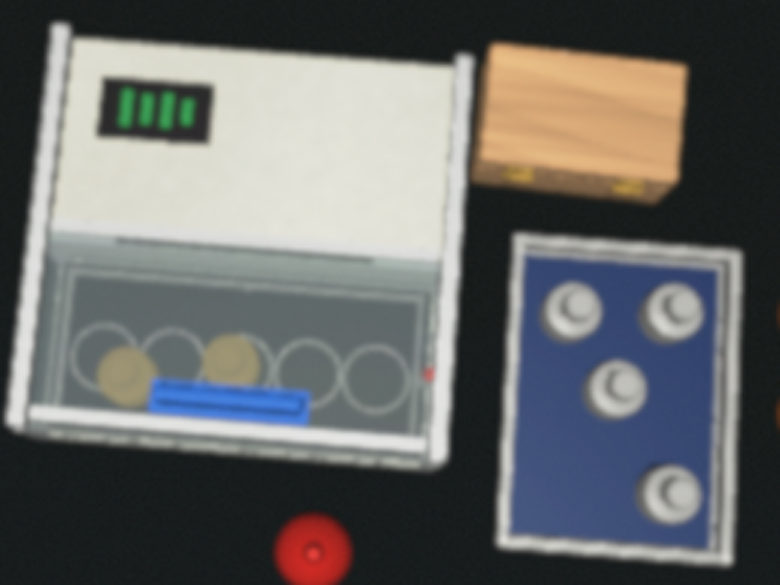

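Crops: four silver weights stand in the tray and two brass in the chamber, one near ring 2 and one between rings 3 and 4. Next I'll triangulate.

Run:
```python
from h import *
s,t=snapshot("scene"),snapshot("top")
S=lambda u,v:(140+u/2.6-.3,190+v/2.6-.3); T=lambda u,v:(225+u/3-.33,130+v/3-.33)
P=lambda n,v:print(n,(np.array(v)*1000).round(1))
for i,(a,b) in enumerate([((131,53),(686,492)),((159,143),(626,385)),((82,214),(683,308)),((185,218),(579,308))]):
    P(f"steel{i} tri",tri([(s,S(*a)),(t,T(*b))])); P("  z63 s",ray(s,S(*a),.063)); P("  z63 t",ray(t,T(*b),.063))
for a,b in[((548,157),(235,357)),((655,151),(124,371))]:
    P("brass tri",tri([(s,S(*a)),(t,T(*b))])); P("  z90 s",ray(s,S(*a),.09)); P("  z90 t",ray(t,T(*b),.09))
for i,a,b in[(0,(401,180),(376,379)),(1,(468,187),(307,373)),(4,(673,211),(104,356))]:
    P(f"ring{i} s",ray(s,S(*a),.03)); P(f"ring{i} t",ray(t,T(*b),.03))
P("ring3 s",ray(s,S(604,203),.03))
P("probe",tri([(s,(272.4,240.8)),(t,(367.5,254.))])); 
P("rail",tri([(s,(349.8,226.1)),(t,(301,263.6))])); 
for u in (329,378): P("railend s",ray(s,(u,224),.132))
P("board s",ray(s,(500,245.2),.01)); P("board t",ray(t,(167,286.3),.01))
```

```text
steel0 tri [ 429.  -363.    63.9]
  z63 s [ 428.6 -360.7   63. ]
  z63 t [ 429.4 -365.9   63. ]
steel1 tri [ 514.4 -323.5   60.2]
  z63 s [ 516.  -322.1   63. ]
  z63 t [ 514.1 -323.3   63. ]
steel2 tri [ 577.1 -375.2   53.3]
  z63 s [ 581.8 -372.1   63. ]
  z63 t [ 575.4 -371.8   63. ]
steel3 tri [ 578.3 -292.1   53.5]
  z63 s [ 582.9 -290.5   63. ]
  z63 t [ 576.5 -288.9   63. ]
brass tri [536.8 -11.4  92.7]
  z90 s [535.1  -7.5  90. ]
  z90 t [537.1 -15.   90. ]
brass tri [527.4  73.7  89.8]
  z90 s [527.4  75.9  90. ]
  z90 t [527.3  71.4  90. ]
ring0 s [ 526.8 -126.    30. ]
ring0 t [ 525.4 -127.2   30. ]
ring1 s [531.7 -70.3  30. ]
ring1 t [531.1 -70.7  30. ]
ring4 s [548.9  97.3  30. ]
ring4 t [547.5  96.5  30. ]
ring3 s [543.3  41.4  30. ]
probe [ 521.8 -165.4   96.9]
rail [498.9 -11.3 123.3]
railend s [500.5 -52.2 132. ]
railend s [497.8  44.9 132. ]
board s [468.2 330.3  10. ]
board t [457.8 329.7  10. ]
```

Two brass are at (537,-12) and (527,74) mm. The chamber is yawed -5.6°, and ring spacing, probe height and rail position all match the description. I'll turn first, then go to the door rail.

arm_command(
  targets=[
    [[0,0,-0.006,0.0392,87],[0,0,-0.006,0.0392,87],[0,0,-0.006,0.0392,87],[0,0,-0.006,0.0392,87],[0,0,-0.006,0.0392,87],[0,0,-0.006,0.0392,87],[0,0,-0.006,0.0392,87],[0,0,-0.006,0.0392,87],[0,0,-0.006,0.0392,87],[0,0,-0.006,0.0392,87]],
  ],
)

```text
clock: 1.13
ee_pos: [0.2649, 0.566, 0.2527]
tool_rot: [[0.104, 0.995, -0.0], [0.995, -0.104, -0.0], [-0.0, -0.0, -1.0]]
force: [0.1, -0.8, 0.3]
grip_width: 0.99
finger_force: 0.0
```

arm_command(
  targets=[
    [[-0.06,0.03,0,0,87],[-0.06,0.03,0,0,87],[-0.06,0.03,0,0,87],[-0.06,0.03,0,0,87],[-0.06,0.03,0,0,87],[-0.06,0.03,0,0,87],[-0.06,0.03,0,0,87],[-0.06,0.03,0,0,87],[-0.06,0.03,0,0,87],[-0.06,0.03,0,0,87]],
  ],
)

```text
clock: 1.97
ee_pos: [0.385, 0.2512, 0.2528]
tool_rot: [[0.098, 0.995, 0.0], [0.995, -0.098, 0.001], [0.001, 0.0, -1.0]]
force: [0.4, 0.2, -0.2]
grip_width: 0.993
finger_force: 0.0
```

```bash
cat > go.py <<'E'
"go.py x y z yawdeg [mm]: turn, and the shift in tool axes after that turn, as shares; yaw is of tool y in world"
import sys
from h import *
a=[float(v) for v in sys.argv[1:]]; s=sense(); p=s["ee_pos"]; R=s["tool_rot"]
psi=np.degrees(np.arctan2(R[1,1],R[0,1])); dturn=-(a[3]-psi)/180
y=np.radians(a[3]); ty=np.array([np.cos(y),np.sin(y)]); tx=np.array([-ty[1],ty[0]])
d=np.array(a[:3])/1000-p
print("t %.2f p %s yaw %.2f grip %.3f F %s"%(s["clock"],(p*1000).round(1),psi,s["grip_width"],s["force"].round(1)))
print("turn %.4f  x %.4f y %.4f z %.4f  q7 %.2f q1 %.2f"%(dturn,tx@d[:2]/.5,ty@d[:2]/.5,-d[2]/.5,s["joints"][6],s["joints"][0]))
E
python3 go.py 492.5 -10.3 120 -5.6
```

```text
t 1.97 p [385.  251.2 252.8] yaw -5.64 grip 0.993 F [ 0.4  0.2 -0.2]
turn -0.0002  x -0.4995 y 0.2650 z 0.2656  q7 -0.73 q1 -1.05
```

arm_command(
  targets=[
    [[-0.0625,0.033,0,0,87],[-0.0625,0.033,0,0,87],[-0.0625,0.033,0,0,87],[-0.0625,0.033,0,0,87],[-0.0625,0.033,0,0,87],[-0.0625,0.033,0,0,87],[-0.0625,0.033,0,0,87],[-0.0625,0.034,0,0,87],[0,0,0.05,0,87],[0,0,0.05,0,87]],
  ],
)

```text
clock: 2.8
ee_pos: [0.4936, -0.0115, 0.2032]
tool_rot: [[0.103, 0.995, 0.004], [0.995, -0.103, 0.0], [0.001, 0.004, -1.0]]
force: [-1.2, 0.7, -0.7]
grip_width: 0.99
finger_force: 0.0
```

```bash
python3 go.py 492.5 -10.3 120 -5.6
python3 - <<'E'
from h import *
s=snapshot("scene"); cv2.imwrite("pics/s2.png",cv2.resize(s["frame"][120:320,240:440],None,fx=2.5,fy=2.5))
E
```

```text
t 2.80 p [493.6 -11.5 203.2] yaw -5.89 grip 0.990 F [-1.2  0.7 -0.7]
turn -0.0016  x 0.0022 y -0.0025 z 0.1665  q7 -0.00 q1 -0.63
```

View pics/s2.png

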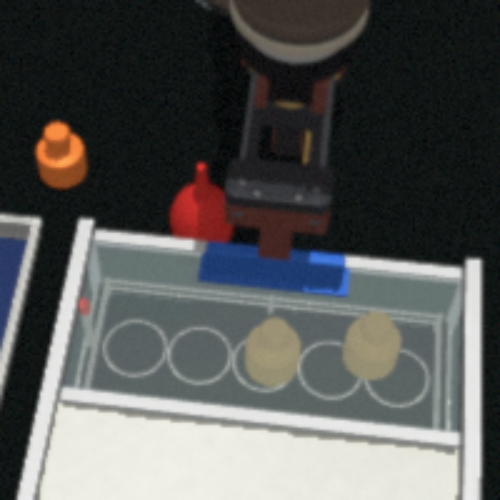

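The fingers straddle the blue rail, so I'll descend and grip.

arm_command(
  targets=[
    [[0,0,0.035,0,87],[0,0,0.035,0,87],[0,0,0.035,0,87],[0,0,0.035,0,87],[0,0,0.023,0,87],[0,0,0,0,0],[0,0,0,0,0],[0,0,0,0,0],[0,0,0,0,0],[0,0,0,0,0]],
  ],
)

```text
clock: 3.68
ee_pos: [0.4926, -0.0089, 0.1221]
tool_rot: [[0.098, 0.995, 0.002], [0.995, -0.098, 0.001], [0.001, 0.001, -1.0]]
force: [-0.3, 0.5, -0.0]
grip_width: 0.651
finger_force: 0.0
```

```bash
python3 go.py 492.5 -10.3 120 -5.6
```

```text
t 3.68 p [492.6  -8.9 122.1] yaw -5.63 grip 0.651 F [-0.3  0.5 -0. ]
turn -0.0002  x -0.0028 y 0.0001 z 0.0041  q7 0.09 q1 -0.57
```

arm_command(
  targets=[
    [[0,0,0,0,0],[0,0,0,0,0],[0,0,0,0,0],[0,0,0,0,0],[0,0,0,0,0],[0,0,0,0,0],[0,0,0,0,0],[0,0,0,0,0],[0,0,0,0,0],[0,0,0,0,0]],
  ],
)

```text
clock: 4.52
ee_pos: [0.4931, -0.0092, 0.1213]
tool_rot: [[0.098, 0.995, 0.002], [0.995, -0.098, -0.0], [-0.0, 0.002, -1.0]]
force: [4.9, -0.9, -3.9]
grip_width: 0.139
finger_force: 30.0
```

arm_command(
  targets=[
    [[0,0.02,0,0,0],[0,0.03,0,0,0],[0,0.035,0,0,0],[0,0.035,0,0,0],[0,0.035,0,0,0],[0,0.035,0,0,0],[0,0.035,0,0,0],[0,0.03,0,0,0],[0,0.02,0,0,0],[0,0.008,0,0,0]],
  ],
)

```text
clock: 5.35
ee_pos: [0.6325, -0.0227, 0.1213]
tool_rot: [[0.098, 0.995, -0.003], [0.995, -0.098, 0.001], [0.001, -0.003, -1.0]]
force: [-14.4, 2.4, 19.1]
grip_width: 0.132
finger_force: 30.0
```

arm_command(
  targets=[
    [[0,0.003,0,0,0],[0,0,0,0,0],[0,0,0,0,0],[0,0,0,0,0],[0,0,0,0,0],[0,0,0,0,0],[0,0,0,0,0],[0,0,0,0,0],[0,0,0,0,0],[0,0,0,0,0]],
  ],
)

```text
clock: 6.18
ee_pos: [0.6324, -0.0228, 0.1214]
tool_rot: [[0.098, 0.995, -0.004], [0.995, -0.098, 0.001], [0.001, -0.004, -1.0]]
force: [-8.4, 1.9, 8.0]
grip_width: 0.132
finger_force: 30.0
```

The door has moved the full 140 mm and is on its stop. I'll release, rise and turn by -0.5.

arm_command(
  targets=[
    [[0,-0.002,0,0,50],[0,0,0,0,50],[0,0,0,0,50],[0,0,0,0,50],[0,0,-0.03,0,50],[0,0,-0.06,0,50],[0,0,-0.06,0,50],[0,0,-0.06,-0.02,50],[0,-0.03,0,-0.039,50],[0,-0.03,0,-0.039,50]],
  ],
)

```text
clock: 7.02
ee_pos: [0.6045, -0.0237, 0.2278]
tool_rot: [[-0.214, 0.977, 0.004], [0.977, 0.214, -0.0], [-0.001, 0.003, -1.0]]
force: [0.5, -0.5, -0.7]
grip_width: 0.562
finger_force: 0.0
```

arm_command(
  targets=[
    [[0,0,0,-0.039,50],[0,0,0,-0.039,50],[0,0,0,-0.039,50],[0,0,0,-0.039,50],[0,0,0,-0.039,50],[0,0,0,-0.039,50],[0,0,0,-0.039,50],[0,0,0,-0.039,50],[0,0,0,-0.039,50],[0,0,0,-0.039,50]],
  ],
)

```text
clock: 7.85
ee_pos: [0.6034, -0.0239, 0.226]
tool_rot: [[-0.992, 0.13, -0.0], [0.13, 0.992, -0.0], [0.0, -0.0, -1.0]]
force: [0.7, -0.2, 0.6]
grip_width: 0.567
finger_force: 0.0
```

```bash
python3 go.py 537 -12 200 84.4
python3 - <<'E'
from h import *
s,t=snapshot("scene"),snapshot("top")
a=s["frame"][210:300,260:420];b=t["frame"][205:295,225:385]
cv2.imwrite("pics/s3.png",np.vstack([cv2.resize(i,(700,394),interpolation=cv2.INTER_CUBIC)[:300] if 0 else cv2.resize(i,(530,298),interpolation=cv2.INTER_CUBIC) for i in(a,b)]))
E
```

```text
t 7.85 p [603.4 -23.9 226. ] yaw 82.53 grip 0.567 F [ 0.7 -0.2  0.6]
turn -0.0104  x 0.1345 y 0.0108 z 0.0519  q7 1.50 q1 -0.25
```

View pics/s3.png

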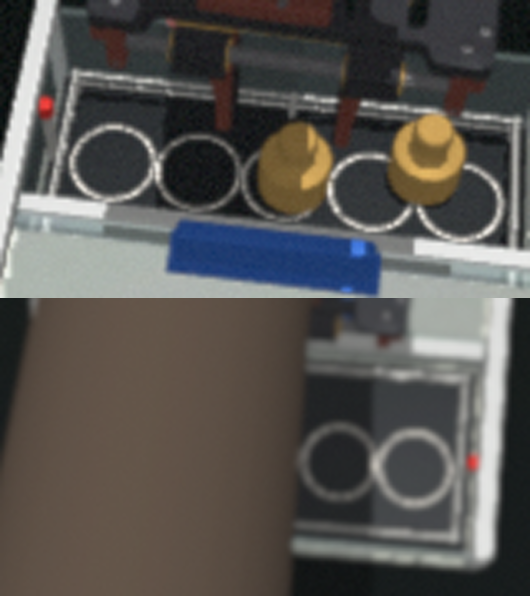

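Door fully open. The brass knobs are at about (350,253) and (390,248) in scene pixels.

Run:
```python
from h import *
s=snapshot("scene")
for uv in((300,145),(433,128)): print((ray(s,(260+uv[0]/3.3125-.35,210+uv[1]/3.3125-.35),.09)*1000).round(1))
for uv in((112,162),(199,172),(371,191),(460,202)): print("ring",(ray(s,(260+uv[0]/3.3125-.35,210+uv[1]/3.3125-.35),.03)*1000).round(1))
for c,st in blobs(s,(12,60,60),(35,255,255),(270,230,420,290)): print(c.round(1),st,(ray(s,c,.055)*1000).round(1))
```

```text
[542.9  -8.   90. ]
[528.6  73.3  90. ]
ring [ 525.9 -127.1   30. ]
ring [531.6 -70.2  30. ]
ring [542.2  40.6  30. ]
ring [548.4  97.2  30. ]
[380.8 233.6] [110   0   3   9  16] [472.8  59.9  55. ]
[388.5 257.8] [107  14  24  28 526] [531.7  73.6  55. ]
[348.7 260.5] [ 68  17  23  28 510] [540.6  -9.4  55. ]
```

arm_command(
  targets=[
    [[0,0,0,-0.0104,50],[0.043,0.005,0,0,50],[0.043,0.005,0,0,50],[0.043,0.005,0,0,50],[0,0,0.05,0,50],[0,0,0.06,0,50],[0,0,0.06,0,50],[0,0,0.06,0,50],[0,0,0.05,0,50],[0,0,0.02,0,50]],
  ],
)

```text
clock: 8.83
ee_pos: [0.5381, -0.0097, 0.073]
tool_rot: [[-0.994, 0.107, -0.004], [0.107, 0.994, -0.001], [0.004, -0.001, -1.0]]
force: [-0.8, 0.2, 0.4]
grip_width: 0.565
finger_force: 0.0
```

```bash
python3 go.py 540 -10 68.5 84.4
```

```text
t 8.83 p [538.1  -9.7  73. ] yaw 83.83 grip 0.565 F [-0.8  0.2  0.4]
turn -0.0031  x -0.0039 y -0.0002 z 0.0090  q7 1.53 q1 -0.26
```

arm_command(
  targets=[
    [[-0.003,0,0.003,0,50],[0,0,0,0,0],[0,0,0,0,0],[0,0,0,0,0],[0,0,0,0,0],[0,0,0,0,0],[0,0,0,0,0],[0,0,0,0,0],[0,0,0,0,0],[0,0,0,0,0]],
  ],
)

```text
clock: 9.67
ee_pos: [0.5424, -0.0101, 0.0758]
tool_rot: [[-0.995, 0.104, 0.002], [0.104, 0.995, 0.0], [-0.002, 0.0, -1.0]]
force: [-0.8, -1.4, 7.9]
grip_width: 0.275
finger_force: 30.0
```

Gripped (24 mm, 30 N). Lifting straight up.

arm_command(
  targets=[
    [[0,0,-0.01,0,0],[0,0,-0.03,0,0],[0,0,-0.04,0,0],[0,0,-0.04,0,0],[0,0,-0.04,0,0],[0,0,-0.04,0,0],[0,0,-0.04,0,0],[0,0,-0.03,0,0],[0,0,0,0,0],[0,0,0,0,0]],
  ],
)

```text
clock: 10.5
ee_pos: [0.5413, -0.0097, 0.2096]
tool_rot: [[-0.995, 0.103, 0.0], [0.103, 0.995, 0.0], [-0.0, 0.0, -1.0]]
force: [-0.3, 0.2, -5.3]
grip_width: 0.279
finger_force: 30.0
```

```bash
python3 go.py 430 330 57 84.4
```

```text
t 10.50 p [541.3  -9.7 209.6] yaw 84.08 grip 0.279 F [-0.3  0.2 -5.3]
turn -0.0018  x 0.2878 y 0.6544 z 0.3052  q7 1.48 q1 -0.30
```

arm_command(
  targets=[
    [[0.0288,0.0654,0,0,0],[0.0288,0.0654,0,0,0],[0.0288,0.0654,0,0,0],[0.0288,0.0654,0,0,0],[0.0288,0.0654,0,0,0],[0.0288,0.0654,0,0,0],[0.0288,0.0654,0,0,0],[0.0288,0.0654,0,0,0],[0.0288,0.0654,0,0,0],[0.0288,0.0654,0,0,0]],
  ],
)

```text
clock: 11.33
ee_pos: [0.4303, 0.3311, 0.2077]
tool_rot: [[-0.995, 0.103, -0.002], [0.103, 0.995, -0.002], [0.002, -0.002, -1.0]]
force: [0.9, 1.0, -5.2]
grip_width: 0.279
finger_force: 30.0
```

arm_command(
  targets=[
    [[0,0,0.04,0,0],[0,0,0.05,0,0],[0,0,0.05,0,0],[0,0,0.05,0,0],[0,0,0.05,0,0],[0,0,0.03,0,0],[0,0,0.015,0,0],[0,0,0.01,0,0],[0,0,0,0,0],[0,0,0,0,0]],
  ],
)

```text
clock: 12.17
ee_pos: [0.4322, 0.3304, 0.0624]
tool_rot: [[-0.995, 0.103, 0.0], [0.103, 0.995, 0.0], [-0.0, 0.0, -1.0]]
force: [0.0, -0.2, -4.5]
grip_width: 0.27
finger_force: 30.0
```

```bash
python3 go.py 430 330 55.5 84.4
```

```text
t 12.17 p [432.2 330.4  62.4] yaw 84.06 grip 0.270 F [ 0.  -0.2 -4.5]
turn -0.0019  x 0.0043 y -0.0012 z 0.0137  q7 0.77 q1 -0.79
```

arm_command(
  targets=[
    [[0,0,0.004,0,0],[0,0,0.004,0,0],[0,0,0.003,0,0],[0,0,0.002,0,0],[0,0,0.001,0,0],[0,0,0.001,0,0],[0,0,0,0,0],[0,0,0,0,0],[0,0,0,0,0],[0,0,0,0,0]],
  ],
)

```text
clock: 13.0
ee_pos: [0.4325, 0.3304, 0.056]
tool_rot: [[-0.995, 0.104, 0.001], [0.104, 0.995, 0.001], [-0.001, 0.001, -1.0]]
force: [-3.0, -2.7, 8.6]
grip_width: 0.276
finger_force: 30.0
```

Contact. Release, rise, then go to brass B.

arm_command(
  targets=[
    [[0,0,0,0,50],[0,0,0,0,50],[0,0,0,0,50],[0,0,0,0,50],[0,0,0,0,50],[0,0,-0.05,0,50],[0,0,-0.06,0,50],[0,0,-0.06,0,50],[0,0,-0.06,0,50],[0,0,-0.06,0,50]],
  ],
)

```text
clock: 13.83
ee_pos: [0.4319, 0.3302, 0.201]
tool_rot: [[-0.995, 0.103, -0.0], [0.103, 0.995, -0.0], [0.0, -0.0, -1.0]]
force: [-0.1, 0.7, -0.5]
grip_width: 0.572
finger_force: 0.0
```

arm_command(
  targets=[
    [[-0.03,-0.0615,0,0,50],[-0.03,-0.0615,0,0,50],[-0.03,-0.0615,0,0,50],[-0.03,-0.0615,0,0,50],[-0.03,-0.0615,0,0,50],[-0.03,-0.0615,0,0,50],[-0.03,-0.0615,0,0,50],[-0.03,-0.0615,0,0,50],[0,0,0,0,50],[0,0,0,0,50]],
  ],
)

```text
clock: 14.67
ee_pos: [0.5265, 0.071, 0.1996]
tool_rot: [[-0.994, 0.108, 0.0], [0.108, 0.994, -0.0], [-0.0, -0.0, -1.0]]
force: [0.4, 0.4, 0.4]
grip_width: 0.568
finger_force: 0.0
```

```bash
python3 go.py 529 73.5 75.5 84.4
python3 - <<'E'
from h import *
s=snapshot("scene")
for c,st in blobs(s,(12,60,60),(35,255,255),(270,230,420,290))+blobs(s,(15,60,60),(35,255,255),(460,205,540,285)): print(c.round(1),st,(ray(s,c,.055)*1000).round(1))
E
```

```text
t 14.67 p [526.5  71.  199.6] yaw 83.82 grip 0.568 F [0.4 0.4 0.4]
turn -0.0032  x -0.0046 y 0.0054 z 0.2482  q7 1.31 q1 -0.41
[388.4 258.1] [107  15  24  27 514] [532.4  73.6  55. ]
[500.7 224.7] [ 28   6  25  28 504] [442.8 321.   55. ]
[467.1 249. ] [ 4 31  7 27 27] [505.8 240.2  55. ]
[531.5 284. ] [64 79 16  1 16] [583.4 358.7  55. ]
```

arm_command(
  targets=[
    [[-0.005,0.005,0.02,-0.002,50],[0,0,0.05,0,50],[0,0,0.06,0,50],[0,0,0.06,0,50],[0,0,0.04,0,50],[0,0,0.018,0,50],[0,0,0,0,50],[0,0,0,0,0],[0,0,0,0,0],[0,0,0,0,0]],
  ],
)

```text
clock: 15.55
ee_pos: [0.5297, 0.0759, 0.077]
tool_rot: [[-0.995, 0.097, 0.002], [0.097, 0.995, 0.001], [-0.002, 0.001, -1.0]]
force: [-0.8, 1.3, -0.3]
grip_width: 0.384
finger_force: 0.0
```

arm_command(
  targets=[
    [[0,0,0,0,0],[0,0,0,0,0],[0,0,0,0,0],[0,0,0,0,0],[0,0,0,0,0],[0,0,0,0,0],[0,0,0,0,0],[0,0,0,0,0],[0,0,0,0,0],[0,0,0,0,0]],
  ],
)

```text
clock: 16.38
ee_pos: [0.5296, 0.075, 0.0767]
tool_rot: [[-0.995, 0.098, 0.002], [0.098, 0.995, 0.0], [-0.002, 0.0, -1.0]]
force: [-0.8, -2.0, 6.3]
grip_width: 0.278
finger_force: 30.0
```

arm_command(
  targets=[
    [[0,0,-0.01,0,0],[0,0,-0.03,0,0],[0,0,-0.04,0,0],[0,0,-0.04,0,0],[0,0,-0.04,0,0],[0,0,-0.04,0,0],[0,0,-0.04,0,0],[0,0,-0.03,0,0],[0,0,0,0,0],[0,0,0,0,0]],
  ],
)

```text
clock: 17.22
ee_pos: [0.5286, 0.0757, 0.2106]
tool_rot: [[-0.995, 0.097, 0.0], [0.097, 0.995, 0.001], [-0.0, 0.001, -1.0]]
force: [0.3, 0.2, -5.8]
grip_width: 0.276
finger_force: 29.9
```

arm_command(
  targets=[
    [[0.011,0.0558,0,0,0],[0.011,0.0558,0,0,0],[0.011,0.0558,0,0,0],[0.011,0.0558,0,0,0],[0.011,0.0558,0,0,0],[0.011,0.0558,0,0,0],[0.011,0.0558,0,0,0],[0.011,0.0558,0,0,0],[0.011,0.0558,0,0,0],[0,0,0,0,0]],
  ],
)

```text
clock: 18.05
ee_pos: [0.5003, 0.3373, 0.208]
tool_rot: [[-0.996, 0.089, -0.004], [0.089, 0.996, 0.002], [0.004, 0.002, -1.0]]
force: [-0.9, 0.8, -5.1]
grip_width: 0.277
finger_force: 29.9
```

```bash
python3 go.py 505 330 56 84.4
```

```text
t 18.05 p [500.3 337.3 208. ] yaw 84.88 grip 0.277 F [-0.9  0.8 -5.1]
turn 0.0026  x -0.0109 y -0.0135 z 0.3041  q7 0.86 q1 -0.76
```

arm_command(
  targets=[
    [[0,0,0.04,0,0],[0,0,0.05,0,0],[0,0,0.05,0,0],[0,0,0.05,0,0],[0,0,0.05,0,0],[0,0,0.03,0,0],[0,0,0.015,0,0],[0,0,0.008,0,0],[0,0,0,0,0],[0,0,0,0,0]],
  ],
)

```text
clock: 18.88
ee_pos: [0.5042, 0.3303, 0.0645]
tool_rot: [[-0.995, 0.097, 0.0], [0.097, 0.995, 0.0], [-0.0, 0.0, -1.0]]
force: [-0.4, 0.5, -4.3]
grip_width: 0.274
finger_force: 29.9
```

arm_command(
  targets=[
    [[0,0,0.004,0,0],[0,0,0.004,0,0],[0,0,0.003,0,0],[0,0,0.002,0,0],[0,0,0.001,0,0],[0,0,0.001,0,0],[0,0,0,0,0],[0,0,0,0,0],[0,0,0,0,0],[0,0,0,0,0]],
  ],
)

```text
clock: 19.72
ee_pos: [0.504, 0.3302, 0.0569]
tool_rot: [[-0.995, 0.097, 0.0], [0.097, 0.995, 0.0], [-0.0, 0.0, -1.0]]
force: [-0.7, -0.9, -0.9]
grip_width: 0.278
finger_force: 30.0
```

arm_command(
  targets=[
    [[0,0,0.002,0,0],[0,0,0,0,50],[0,0,0,0,50],[0,0,0,0,50],[0,0,0,0,50],[0,0,0,0,50],[0,0,-0.06,0,50],[0,0,-0.075,0,50],[0,0,-0.075,0,50],[0,0,-0.075,0,50]],
  ],
)

```text
clock: 20.55
ee_pos: [0.5036, 0.33, 0.1996]
tool_rot: [[-0.995, 0.097, -0.0], [0.097, 0.995, -0.0], [0.0, -0.0, -1.0]]
force: [0.3, 0.1, 0.1]
grip_width: 0.571
finger_force: 0.0
```

arm_command(
  targets=[
    [[-0.015,-0.068,0,0,50],[-0.015,-0.068,0,0,50],[-0.015,-0.068,0,0,50],[-0.015,-0.068,0,0,50],[-0.015,-0.068,0,0,50],[-0.015,-0.068,0,0,50],[-0.015,-0.068,0,0,50],[-0.015,-0.068,0,0,50],[-0.015,-0.068,0,0,50],[-0.015,-0.068,0,0,50]],
  ],
)

```text
clock: 21.38
ee_pos: [0.5456, -0.0171, 0.1984]
tool_rot: [[-0.995, 0.097, 0.001], [0.097, 0.995, 0.0], [-0.001, 0.0, -1.0]]
force: [0.7, -0.1, 0.6]
grip_width: 0.568
finger_force: 0.0
```

```bash
python3 go.py 579 -290 49 84.4
python3 - <<'E'
from h import *
s,t=snapshot("scene"),snapshot("top")
for n,q,r in(("s",s,(150,207,250,300)),("t",t,(400,215,466,308))):
  for c,st in blobs(q,(0,0,110),(180,70,255),r): print(n,c.round(1),st,(ray(q,c,.033)*1000).round(1))
for c,st in blobs(s,(15,60,60),(35,255,255),(460,205,540,285)): print(c.round(1),st,(ray(s,c,.035)*1000).round(1))
E
```

```text
t 21.38 p [545.6 -17.1 198.4] yaw 84.44 grip 0.568 F [ 0.7 -0.1  0.6]
turn 0.0002  x -0.1198 y -0.5366 z 0.2988  q7 1.50 q1 -0.27
s [163.2 247. ] [  0   0  30  85 358] [ 507.  -413.6   33. ]
s [179.2 237.2] [  0   0  53  93 579] [ 481.3 -383.2   33. ]
s [237.8 207.7] [70  0 30  3 60] [ 398.7 -262.9   33. ]
s [240.7 264. ] [ 80  14  20  79 344] [ 544.  -238.7   33. ]
s [203.1 250.4] [ 43  33  22  22 329] [ 513.1 -324.6   33. ]
s [174.4 276.1] [ 14  59  23  21 354] [ 576.7 -375.1   33. ]
s [213.9 278.2] [ 53  61  23  22 353] [ 579.1 -291.    33. ]
t [454.4 248.3] [  0   0  66  93 522] [ 540.6 -383.4   33. ]
t [415.6 233.3] [  6   9  20  21 320] [ 579.2 -290.    33. ]
t [449.5 233.5] [ 40   9  20  20 316] [ 577.7 -373.4   33. ]
t [430.4 259.5] [ 21  34  20  21 329] [ 513.8 -323.2   33. ]
t [448.5 294.7] [ 38  70  21  20 335] [ 427.8 -362.6   33. ]
[500.7 224.7] [ 28   6  25  28 505] [429.8 329.9  35. ]
[506.1 254.6] [ 33  36  26  28 539] [505.7 328.5  35. ]
[531.5 284. ] [64 79 16  1 16] [573.8 368.5  35. ]
```

All weights are consistently located and both brass stand on the board. Next is steel at (579,-290), for ring 3.

arm_command(
  targets=[
    [[-0.015,-0.067,0,0,50],[-0.015,-0.067,0,0,50],[-0.015,-0.067,0,0,50],[-0.015,-0.067,0,0,50],[-0.015,-0.067,0,0,50],[-0.015,-0.067,0,0,50],[-0.015,-0.067,0,0,50],[-0.015,-0.067,0,0,50],[0,0,0,0,50],[0,0,0,0,50]],
  ],
)

```text
clock: 22.32
ee_pos: [0.5787, -0.2899, 0.1977]
tool_rot: [[-0.995, 0.101, -0.001], [0.101, 0.995, -0.001], [0.001, -0.001, -1.0]]
force: [0.4, 0.6, 0.3]
grip_width: 0.57
finger_force: 0.0
```

```bash
python3 go.py 579.2 -290.3 49 84.4
```

```text
t 22.32 p [ 578.7 -289.9  197.7] yaw 84.23 grip 0.570 F [0.4 0.6 0.3]
turn -0.0009  x -0.0010 y -0.0007 z 0.2973  q7 2.01 q1 0.15
```

arm_command(
  targets=[
    [[0,0,0.03,0,50],[0,0,0.05,0,50],[0,0,0.06,0,50],[0,0,0.06,0,50],[0,0,0.05,0,50],[0,0,0.03,0,50],[0,0,0.017,0,50],[0,0,0,0,50],[0,0,0,0,0],[0,0,0,0,0]],
  ],
)

```text
clock: 23.15
ee_pos: [0.5802, -0.2878, 0.051]
tool_rot: [[-0.995, 0.096, 0.002], [0.096, 0.995, -0.0], [-0.002, -0.0, -1.0]]
force: [0.0, 0.3, -0.4]
grip_width: 0.459
finger_force: 0.0
```

arm_command(
  targets=[
    [[0,0,0,0,0],[0,0,0,0,0],[0,0,0,0,0],[0,0,0,0,0],[0,0,0,0,0],[0,0,0,0,0],[0,0,0,0,0],[0,0,0,0,0],[0,0,0,0,0],[0,0,0,0,0]],
  ],
)

```text
clock: 23.98
ee_pos: [0.58, -0.2893, 0.051]
tool_rot: [[-0.995, 0.098, 0.002], [0.098, 0.995, -0.002], [-0.003, -0.001, -1.0]]
force: [-0.7, -1.8, 6.1]
grip_width: 0.275
finger_force: 30.0
```

arm_command(
  targets=[
    [[0,0,-0.01,0,0],[0,0,-0.03,0,0],[0,0,-0.04,0,0],[0,0,-0.05,0,0],[0,0,-0.05,0,0],[0,0,-0.05,0,0],[0,0,-0.05,0,0],[0,0,-0.03,0,0],[0,0,-0.01,0,0],[0,0,0,0,0]],
  ],
)

```text
clock: 24.82
ee_pos: [0.5793, -0.2877, 0.2103]
tool_rot: [[-0.995, 0.097, 0.001], [0.097, 0.995, 0.0], [-0.001, 0.0, -1.0]]
force: [1.0, -0.1, -5.6]
grip_width: 0.28
finger_force: 29.9
```

```bash
python3 go.py 542.6 41.1 76 84.4
```

```text
t 24.82 p [ 579.3 -287.7  210.3] yaw 84.45 grip 0.280 F [ 1.  -0.1 -5.6]
turn 0.0003  x 0.1372 y 0.6473 z 0.2686  q7 2.00 q1 0.15
```

arm_command(
  targets=[
    [[0.0152,0.0719,0,0,0],[0.0152,0.0719,0,0,0],[0.0152,0.0719,0,0,0],[0.0152,0.0719,0,0,0],[0.0152,0.0719,0,0,0],[0.0152,0.0719,0,0,0],[0.0152,0.0719,0,0,0],[0.0152,0.0719,0,0,0],[0.0152,0.0719,0,0,0],[0,0,0,0,0]],
  ],
)

```text
clock: 25.65
ee_pos: [0.54, 0.0503, 0.2074]
tool_rot: [[-0.996, 0.087, -0.005], [0.087, 0.996, 0.004], [0.005, 0.004, -1.0]]
force: [-0.4, 0.6, -4.7]
grip_width: 0.277
finger_force: 29.9
```

arm_command(
  targets=[
    [[0,0,0,0,0],[0,0,0.04,0,0],[0,0,0.05,0,0],[0,0,0.05,0,0],[0,0,0.05,0,0],[0,0,0.04,0,0],[0,0,0.015,0,0],[0,0,0.005,0,0],[0,0,0,0,0],[0,0,0,0,0]],
  ],
)

```text
clock: 26.48
ee_pos: [0.5432, 0.0401, 0.0854]
tool_rot: [[-0.995, 0.098, 0.001], [0.098, 0.995, 0.0], [-0.001, 0.0, -1.0]]
force: [-0.2, 0.4, -4.7]
grip_width: 0.271
finger_force: 29.9
```

```bash
python3 go.py 542.6 41.1 78 84.4
```

```text
t 26.48 p [543.2  40.1  85.4] yaw 84.39 grip 0.271 F [-0.2  0.4 -4.7]
turn -0.0001  x 0.0013 y 0.0018 z 0.0148  q7 1.43 q1 -0.33
```

arm_command(
  targets=[
    [[0.001,0.002,0.004,0,0],[0,0,0.004,0,0],[0,0,0.003,0,0],[0,0,0.002,0,0],[0,0,0.001,0,0],[0,0,0.001,0,0],[0,0,0.001,0,0],[0,0,0,0,0],[0,0,0,0,0],[0,0,0,0,0]],
  ],
)

```text
clock: 27.32
ee_pos: [0.5432, 0.0414, 0.0783]
tool_rot: [[-0.995, 0.098, 0.002], [0.098, 0.995, 0.0], [-0.002, 0.001, -1.0]]
force: [-2.4, -0.8, 10.5]
grip_width: 0.275
finger_force: 30.0
```

arm_command(
  targets=[
    [[0,0,0,0,45],[0,0,0,0,45],[0,0,0,0,45],[0,0,0,0,45],[0,0,0,0,45],[0,0,-0.04,0,45],[0,0,-0.055,0,45],[0,0,-0.055,0,45],[0,0,-0.055,0,45],[0,0,-0.045,0,45]],
  ],
)

```text
clock: 28.15
ee_pos: [0.5424, 0.0417, 0.2036]
tool_rot: [[-0.995, 0.097, 0.001], [0.097, 0.995, 0.0], [-0.001, 0.0, -1.0]]
force: [0.3, 0.6, -0.4]
grip_width: 0.515
finger_force: 0.0
```

arm_command(
  targets=[
    [[-0.0012,-0.0733,0,0,50],[-0.0012,-0.0733,0,0,50],[-0.0012,-0.0733,0,0,50],[-0.0012,-0.0733,0,0,50],[-0.0012,-0.0733,0,0,50],[-0.0012,-0.0733,0,0,50],[-0.0012,-0.0733,0,0,50],[-0.0012,-0.0733,0,0,50],[-0.0012,-0.0733,0,0,50],[-0.0012,-0.0733,0,0,50]],
  ],
)

```text
clock: 28.98
ee_pos: [0.5122, -0.3253, 0.2016]
tool_rot: [[-0.995, 0.097, 0.0], [0.097, 0.995, 0.0], [-0.0, 0.0, -1.0]]
force: [0.1, 0.4, -0.4]
grip_width: 0.571
finger_force: 0.0
```

```bash
python3 go.py 513.5 -324 51 84.4
cat > loc.py <<'E'
from h import *
s,t=snapshot("scene"),snapshot("top")
for n,q,r,h in(("tray s",s,(150,207,250,300),.033),("tray t",t,(400,215,466,308),.033),("ch s",s,(280,240,410,285),.06),("ch t",t,(235,225,365,275),.06)):
  for c,st in blobs(q,(0,0,110),(180,70,255),r):
    if 15<st[2]<28 and 15<st[3]<30: print(n,c.round(1),st[2:],(ray(q,c,h)*1000).round(1))
for c,st in blobs(s,(15,60,60),(35,255,255),(460,205,540,285),100): print("board",(ray(s,c,.035)*1000).round(1))
E
python3 loc.py
```

```text
t 28.98 p [ 512.2 -325.3  201.6] yaw 84.45 grip 0.571 F [ 0.1  0.4 -0.4]
turn 0.0003  x -0.0024 y 0.0029 z 0.3012  q7 2.12 q1 0.20
tray s [155.8 293.8] [18 17 70] [ 618.  -405.8   33. ]
tray t [446.5 293.9] [ 18  20 254] [ 429.9 -358.    33. ]
board [429.8 329.9  35. ]
board [505.6 328.5  35. ]
```

arm_command(
  targets=[
    [[-0.002,0.002,0.03,0,50],[0,0,0.05,0,50],[0,0,0.06,0,50],[0,0,0.06,0,50],[0,0,0.05,0,50],[0,0,0.03,0,50],[0,0,0.02,0,50],[0,0,0,0,50],[0,0,0,0,0],[0,0,0,0,0]],
  ],
)

```text
clock: 29.92
ee_pos: [0.5144, -0.3231, 0.0528]
tool_rot: [[-0.995, 0.097, 0.002], [0.097, 0.995, -0.001], [-0.002, -0.001, -1.0]]
force: [0.8, -0.1, 1.2]
grip_width: 0.459
finger_force: 0.0
```

arm_command(
  targets=[
    [[0,0,0,0,0],[0,0,0,0,0],[0,0,0,0,0],[0,0,0,0,0],[0,0,0,0,0],[0,0,0,0,0],[0,0,0,0,0],[0,0,0,0,0],[0,0,0,0,0],[0,0,0,0,0]],
  ],
)

```text
clock: 30.75
ee_pos: [0.5143, -0.3235, 0.0527]
tool_rot: [[-0.995, 0.097, 0.002], [0.097, 0.995, -0.001], [-0.002, -0.001, -1.0]]
force: [-0.7, 0.1, 5.9]
grip_width: 0.276
finger_force: 30.0
```

arm_command(
  targets=[
    [[0,0,-0.01,0,0],[0,0,-0.03,0,0],[0,0,-0.04,0,0],[0,0,-0.05,0,0],[0,0,-0.05,0,0],[0,0,-0.05,0,0],[0,0,-0.05,0,0],[0,0,-0.03,0,0],[0,0,-0.01,0,0],[0,0,0,0,0]],
  ],
)

```text
clock: 31.58
ee_pos: [0.5137, -0.3226, 0.2122]
tool_rot: [[-0.995, 0.097, 0.001], [0.097, 0.995, 0.0], [-0.001, 0.0, -1.0]]
force: [-0.8, -0.2, -5.9]
grip_width: 0.275
finger_force: 30.0
```

```bash
python3 go.py 537.1 -14.8 78 84.4
python3 - <<'E'
from h import *
s=snapshot("scene")
cv2.imwrite("pics/s4.png",cv2.resize(s["frame"][210:300,150:420],None,fx=2.9,fy=2.9,interpolation=cv2.INTER_CUBIC))
E
```

```text
t 31.58 p [ 513.7 -322.6  212.2] yaw 84.44 grip 0.275 F [-0.8 -0.2 -5.9]
turn 0.0002  x 0.0134 y 0.6173 z 0.2685  q7 2.11 q1 0.19
```

View pics/s4.png

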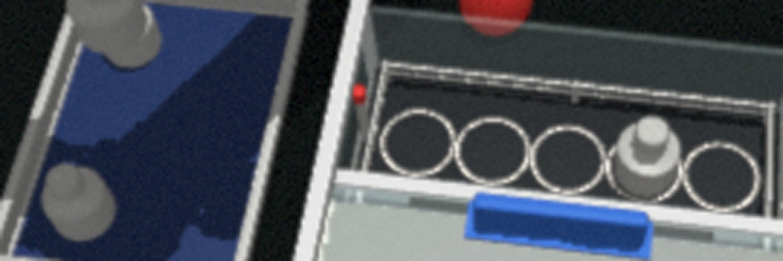

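The first weight is well seated on ring 3. The second goes to ring 2.

arm_command(
  targets=[
    [[0.0015,0.0687,0,0,0],[0.0015,0.0687,0,0,0],[0.0015,0.0687,0,0,0],[0.0015,0.0687,0,0,0],[0.0015,0.0687,0,0,0],[0.0015,0.0687,0,0,0],[0.0015,0.0687,0,0,0],[0.0015,0.0687,0,0,0],[0.0015,0.0687,0,0,0],[0,0,0,0,0]],
  ],
)

```text
clock: 32.47
ee_pos: [0.536, -0.0055, 0.2094]
tool_rot: [[-0.996, 0.088, -0.004], [0.088, 0.996, 0.004], [0.004, 0.004, -1.0]]
force: [0.9, 1.4, -4.4]
grip_width: 0.273
finger_force: 29.9
```

arm_command(
  targets=[
    [[0,0,0,0,0],[0,0,0.04,0,0],[0,0,0.05,0,0],[0,0,0.05,0,0],[0,0,0.05,0,0],[0,0,0.04,0,0],[0,0,0.015,0,0],[0,0,0.005,0,0],[0,0,0,0,0],[0,0,0,0,0]],
  ],
)

```text
clock: 33.3
ee_pos: [0.5375, -0.015, 0.0874]
tool_rot: [[-0.995, 0.098, 0.001], [0.098, 0.995, -0.0], [-0.001, -0.0, -1.0]]
force: [-0.6, 0.2, -5.3]
grip_width: 0.269
finger_force: 29.9
```

```bash
python3 go.py 537.1 -14.8 79.5 84.4
```

```text
t 33.30 p [537.5 -15.   87.4] yaw 84.39 grip 0.269 F [-0.6  0.2 -5.3]
turn -0.0001  x 0.0009 y 0.0003 z 0.0158  q7 1.55 q1 -0.25
```

arm_command(
  targets=[
    [[0.001,0,0.004,0,0],[0,0,0.004,0,0],[0,0,0.003,0,0],[0,0,0.002,0,0],[0,0,0.001,0,0],[0,0,0.001,0,0],[0,0,0.001,0,0],[0,0,0.001,0,0],[0,0,0,0,0],[0,0,0,0,0]],
  ],
)

```text
clock: 34.13
ee_pos: [0.5374, -0.0148, 0.08]
tool_rot: [[-0.995, 0.098, 0.002], [0.098, 0.995, 0.0], [-0.002, 0.0, -1.0]]
force: [-3.4, -1.8, 13.1]
grip_width: 0.275
finger_force: 30.0
```

arm_command(
  targets=[
    [[0,0,0,0,42],[0,0,0,0,42],[0,0,0,0,42],[0,0,0,0,42],[0,0,0,0,42],[0,0,-0.04,0,42],[0,0,-0.055,0,42],[0,0,-0.055,0,42],[0,0,-0.055,0,42],[0,0,-0.045,0,42]],
  ],
)

```text
clock: 34.97
ee_pos: [0.5367, -0.0144, 0.205]
tool_rot: [[-0.995, 0.097, 0.001], [0.097, 0.995, 0.0], [-0.001, 0.0, -1.0]]
force: [0.4, -0.4, 0.3]
grip_width: 0.48
finger_force: 0.0
```

arm_command(
  targets=[
    [[-0.015,-0.0707,0,0,50],[-0.015,-0.0707,0,0,50],[-0.015,-0.0707,0,0,50],[-0.015,-0.0707,0,0,50],[-0.015,-0.0707,0,0,50],[-0.015,-0.0707,0,0,50],[-0.015,-0.0707,0,0,50],[-0.015,-0.0707,0,0,50],[-0.015,-0.0707,0,0,50],[-0.015,-0.0707,0,0,50]],
  ],
)

```text
clock: 35.8
ee_pos: [0.5768, -0.3751, 0.2028]
tool_rot: [[-0.995, 0.097, -0.0], [0.097, 0.995, 0.0], [0.0, 0.0, -1.0]]
force: [1.2, 0.2, -0.2]
grip_width: 0.569
finger_force: 0.0
```

```bash
python3 go.py 577.4 -374 51 84.4
python3 - <<'E'
from h import *
s=snapshot("scene")
cv2.imwrite("pics/s5.png",cv2.resize(s["frame"][200:300,150:420],None,fx=2.9,fy=2.9,interpolation=cv2.INTER_CUBIC))
E
python3 loc.py
```

```text
t 35.80 p [ 576.8 -375.1  202.8] yaw 84.45 grip 0.569 F [ 1.2  0.2 -0.2]
turn 0.0003  x -0.0011 y 0.0023 z 0.3036  q7 2.15 q1 0.26
tray s [174.  277.8] [ 19  19 208] [ 580.5 -375.2   33. ]
tray t [444.9 292.7] [ 16  19 177] [ 432.7 -354.3   33. ]
board [429.8 329.9  35. ]
board [505.6 328.5  35. ]
```

View pics/s5.png

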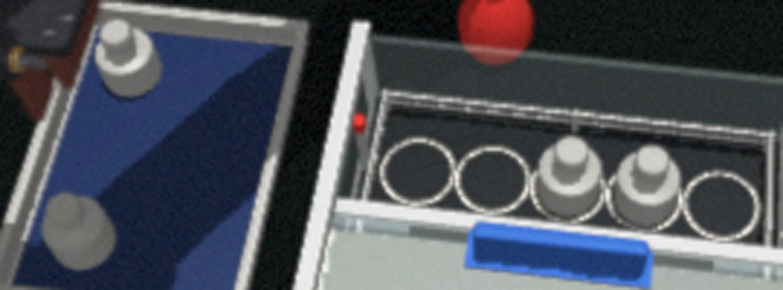

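Rings 2 and 3 are filled and centred, and the tray weights are unchanged. Taking the third.

arm_command(
  targets=[
    [[-0.001,0.002,0.03,0,50],[0,0,0.05,0,50],[0,0,0.06,0,50],[0,0,0.06,0,50],[0,0,0.05,0,50],[0,0,0.03,0,50],[0,0,0.022,0,50],[0,0,0,0,50],[0,0,0,0,0],[0,0,0,0,0]],
  ],
)

```text
clock: 36.78
ee_pos: [0.5782, -0.3727, 0.0535]
tool_rot: [[-0.995, 0.097, 0.002], [0.097, 0.995, -0.001], [-0.002, -0.001, -1.0]]
force: [-0.1, -0.6, -0.2]
grip_width: 0.455
finger_force: 0.0
```

arm_command(
  targets=[
    [[0,0,0,0,0],[0,0,0,0,0],[0,0,0,0,0],[0,0,0,0,0],[0,0,0,0,0],[0,0,0,0,0],[0,0,0,0,0],[0,0,0,0,0],[0,0,0,0,0],[0,0,0,0,0]],
  ],
)

```text
clock: 37.62
ee_pos: [0.578, -0.3734, 0.0533]
tool_rot: [[-0.995, 0.097, 0.002], [0.097, 0.995, -0.001], [-0.002, -0.001, -1.0]]
force: [0.3, -0.9, 6.2]
grip_width: 0.274
finger_force: 30.0
```

arm_command(
  targets=[
    [[0,0,-0.01,0,0],[0,0,-0.03,0,0],[0,0,-0.04,0,0],[0,0,-0.05,0,0],[0,0,-0.05,0,0],[0,0,-0.05,0,0],[0,0,-0.05,0,0],[0,0,-0.03,0,0],[0,0,-0.01,0,0],[0,0,0,0,0]],
  ],
)

```text
clock: 38.45
ee_pos: [0.5774, -0.3724, 0.2127]
tool_rot: [[-0.995, 0.097, 0.001], [0.097, 0.995, 0.0], [-0.001, 0.0, -1.0]]
force: [0.7, -0.3, -5.2]
grip_width: 0.274
finger_force: 30.0
```

```bash
python3 go.py 531.7 -70.6 78 84.4
```

```text
t 38.45 p [ 577.4 -372.4  212.7] yaw 84.44 grip 0.274 F [ 0.7 -0.3 -5.2]
turn 0.0002  x 0.1498 y 0.5918 z 0.2693  q7 2.14 q1 0.26
```

arm_command(
  targets=[
    [[0.0166,0.0658,0,0,0],[0.0166,0.0658,0,0,0],[0.0166,0.0658,0,0,0],[0.0166,0.0658,0,0,0],[0.0166,0.0658,0,0,0],[0.0166,0.0658,0,0,0],[0.0166,0.0658,0,0,0],[0.0166,0.0658,0,0,0],[0.0166,0.0658,0,0,0],[0,0,0,0,0]],
  ],
)

```text
clock: 39.28
ee_pos: [0.5296, -0.062, 0.2099]
tool_rot: [[-0.996, 0.088, -0.005], [0.088, 0.996, 0.005], [0.005, 0.004, -1.0]]
force: [1.1, 1.3, -5.4]
grip_width: 0.274
finger_force: 29.9
```

arm_command(
  targets=[
    [[0,0,0,0,0],[0,0,0.04,0,0],[0,0,0.05,0,0],[0,0,0.05,0,0],[0,0,0.05,0,0],[0,0,0.04,0,0],[0,0,0.015,0,0],[0,0,0.005,0,0],[0,0,0,0,0],[0,0,0,0,0]],
  ],
)

```text
clock: 40.12
ee_pos: [0.5323, -0.0712, 0.0879]
tool_rot: [[-0.995, 0.098, 0.001], [0.098, 0.995, -0.0], [-0.001, -0.0, -1.0]]
force: [0.8, 0.3, -4.6]
grip_width: 0.27
finger_force: 29.9
```

```bash
python3 go.py 531.7 -70.6 80 84.4
```

```text
t 40.12 p [532.3 -71.2  87.9] yaw 84.39 grip 0.270 F [ 0.8  0.3 -4.6]
turn -0.0001  x 0.0014 y 0.0011 z 0.0158  q7 1.67 q1 -0.17
```

arm_command(
  targets=[
    [[0.0014,0.001,0.004,0,0],[0,0,0.004,0,0],[0,0,0.003,0,0],[0,0,0.002,0,0],[0,0,0.001,0,0],[0,0,0.001,0,0],[0,0,0.001,0,0],[0,0,0.001,0,0],[0,0,0,0,0],[0,0,0,0,0]],
  ],
)

```text
clock: 40.95
ee_pos: [0.5327, -0.071, 0.0807]
tool_rot: [[-0.995, 0.098, 0.004], [0.098, 0.995, -0.0], [-0.004, -0.0, -1.0]]
force: [-2.3, -1.6, 13.7]
grip_width: 0.27
finger_force: 30.0
```

arm_command(
  targets=[
    [[0,0,0,0,42],[0,0,0,0,42],[0,0,0,0,42],[0,0,0,0,42],[0,0,0,0,42],[0,0,-0.04,0,42],[0,0,-0.055,0,42],[0,0,-0.055,0,42],[0,0,-0.055,0,42],[0,0,-0.045,0,42]],
  ],
)

```text
clock: 41.78
ee_pos: [0.5313, -0.0701, 0.2055]
tool_rot: [[-0.995, 0.097, 0.001], [0.097, 0.995, 0.0], [-0.001, 0.0, -1.0]]
force: [0.6, -0.2, 0.4]
grip_width: 0.477
finger_force: 0.0
```

arm_command(
  targets=[
    [[0.015,-0.06,0,0,50],[0.015,-0.06,0,0,50],[0.015,-0.06,0,0,50],[0.015,-0.06,0,0,50],[0.015,-0.06,0,0,50],[0.015,-0.06,0,0,50],[0.015,-0.06,0,0,50],[0.015,-0.06,0,0,50],[0.015,-0.06,0,0,50],[0.015,-0.06,0,0,50]],
  ],
)

```text
clock: 42.62
ee_pos: [0.4266, -0.3625, 0.2036]
tool_rot: [[-0.995, 0.097, -0.0], [0.097, 0.995, 0.0], [0.0, 0.0, -1.0]]
force: [0.3, 0.4, -0.3]
grip_width: 0.57
finger_force: 0.0
```

arm_command(
  targets=[
    [[0,0,0,0.038,50],[0,0,0,0.038,50],[0,0,0,0.038,50],[0,0,0,0.038,50],[0,0,0,0.038,50],[0,0,0,0.038,50],[0,0,0,0.038,50],[0,0,0,0.038,50],[0,0,0,0.038,50],[0,0,0,0.038,50]],
  ],
)

```text
clock: 43.45
ee_pos: [0.4273, -0.3611, 0.2035]
tool_rot: [[-0.271, 0.963, -0.0], [0.963, 0.271, 0.0], [0.0, -0.0, -1.0]]
force: [0.0, -0.3, -0.6]
grip_width: 0.57
finger_force: 0.0
```

arm_command(
  targets=[
    [[0,0,0,0.038,50],[0,0,0,0.038,50],[0,0,0,0.038,50],[0,0,0,0.006,50],[0,0,0,0,50],[0,0,0,0,50],[0,0,0,0,50],[0,0,0,0,50],[0,0,0,0,50],[0,0,0,0,50]],
  ],
)

```text
clock: 44.28
ee_pos: [0.4273, -0.3614, 0.2037]
tool_rot: [[0.097, 0.995, 0.0], [0.995, -0.097, 0.0], [0.0, 0.0, -1.0]]
force: [0.4, -0.7, 0.5]
grip_width: 0.569
finger_force: 0.0
```

```bash
python3 go.py 428 -363 51 -5.6
python3 - <<'E'
from h import *
s=snapshot("scene")
cv2.imwrite("pics/s6.png",cv2.resize(s["frame"][200:300,150:420],None,fx=2.9,fy=2.9,interpolation=cv2.INTER_CUBIC))
E
python3 loc.py
```

```text
t 44.28 p [ 427.3 -361.4  203.7] yaw -5.54 grip 0.569 F [ 0.4 -0.7  0.5]
turn 0.0003  x -0.0030 y 0.0018 z 0.3054  q7 0.84 q1 0.01
tray s [156.9 289.3] [ 19  28 104] [ 607.8 -405.7   33. ]
board [429.9 329.9  35. ]
board [505.8 328.5  35. ]
```

View pics/s6.png

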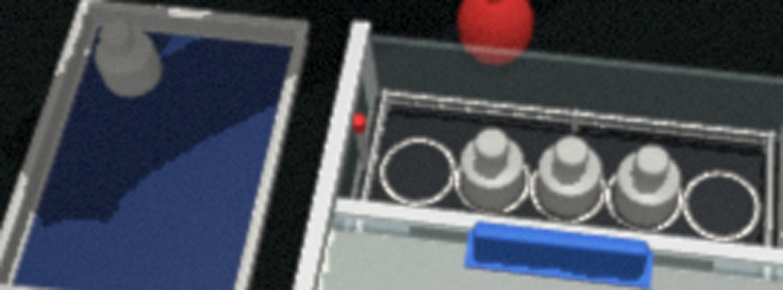

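Three are seated on rings 1 to 3, and the last one is unmoved in the tray.

arm_command(
  targets=[
    [[-0.003,0.002,0.03,0,50],[0,0,0.05,0,50],[0,0,0.06,0,50],[0,0,0.06,0,50],[0,0,0.05,0,50],[0,0,0.03,0,50],[0,0,0.023,0,50],[0,0,0,0,50],[0,0,0,0,0],[0,0,0,0,0]],
  ],
)

```text
clock: 45.27
ee_pos: [0.4287, -0.3636, 0.0532]
tool_rot: [[0.097, 0.995, 0.001], [0.995, -0.097, -0.001], [-0.001, 0.001, -1.0]]
force: [0.2, 0.2, 0.5]
grip_width: 0.458
finger_force: 0.0
```

arm_command(
  targets=[
    [[0,0,0,0,0],[0,0,0,0,0],[0,0,0,0,0],[0,0,0,0,0],[0,0,0,0,0],[0,0,0,0,0],[0,0,0,0,0],[0,0,0,0,0],[0,0,0,0,0],[0,0,0,0,0]],
  ],
)

```text
clock: 46.1
ee_pos: [0.4293, -0.3635, 0.0531]
tool_rot: [[0.097, 0.995, 0.002], [0.995, -0.097, -0.001], [-0.001, 0.002, -1.0]]
force: [3.2, -0.2, 6.3]
grip_width: 0.271
finger_force: 30.0
```

arm_command(
  targets=[
    [[0,0,-0.01,0,0],[0,0,-0.03,0,0],[0,0,-0.04,0,0],[0,0,-0.05,0,0],[0,0,-0.05,0,0],[0,0,-0.05,0,0],[0,0,-0.05,0,0],[0,0,-0.03,0,0],[0,0,-0.01,0,0],[0,0,0,0,0]],
  ],
)

```text
clock: 46.93
ee_pos: [0.428, -0.3628, 0.2126]
tool_rot: [[0.097, 0.995, 0.001], [0.995, -0.097, 0.0], [0.0, 0.001, -1.0]]
force: [1.5, 0.6, -6.0]
grip_width: 0.274
finger_force: 30.0
```

```bash
python3 go.py 526.2 -126.5 78 -5.6
```

```text
t 46.93 p [ 428.  -362.8  212.6] yaw -5.57 grip 0.274 F [ 1.5  0.6 -6. ]
turn 0.0002  x 0.4896 y 0.1493 z 0.2692  q7 0.83 q1 -0.00
```

arm_command(
  targets=[
    [[0.0612,0.0187,0,0,0],[0.0612,0.0187,0,0,0],[0.0612,0.0187,0,0,0],[0.0612,0.0187,0,0,0],[0.0612,0.0187,0,0,0],[0.0612,0.0187,0,0,0],[0.0612,0.0187,0,0,0],[0.0612,0.0187,0,0,0],[0,0,0,0,0],[0,0,0,0,0]],
  ],
)

```text
clock: 47.77
ee_pos: [0.5259, -0.1238, 0.21]
tool_rot: [[0.092, 0.996, -0.004], [0.996, -0.092, 0.0], [-0.0, -0.004, -1.0]]
force: [-0.1, -0.7, -5.1]
grip_width: 0.271
finger_force: 30.0
```

arm_command(
  targets=[
    [[0,0,0,0,0],[0,0,0.04,0,0],[0,0,0.05,0,0],[0,0,0.05,0,0],[0,0,0.05,0,0],[0,0,0.04,0,0],[0,0,0.015,0,0],[0,0,0.005,0,0],[0,0,0,0,0],[0,0,0,0,0]],
  ],
)

```text
clock: 48.6
ee_pos: [0.5269, -0.1274, 0.0881]
tool_rot: [[0.098, 0.995, 0.001], [0.995, -0.098, -0.0], [-0.0, 0.001, -1.0]]
force: [-0.2, -0.1, -5.3]
grip_width: 0.272
finger_force: 30.0
```

```bash
python3 go.py 526.2 -126.5 80 -5.6
```

```text
t 48.60 p [ 526.9 -127.4   88.1] yaw -5.63 grip 0.272 F [-0.2 -0.1 -5.3]
turn -0.0001  x 0.0017 y -0.0015 z 0.0162  q7 0.45 q1 -0.36
```

arm_command(
  targets=[
    [[0.001,-0.001,0.004,0,0],[0,0,0.004,0,0],[0,0,0.003,0,0],[0,0,0.002,0,0],[0,0,0.001,0,0],[0,0,0.001,0,0],[0,0,0.001,0,0],[0,0,0.001,0,0],[0,0,0,0,0],[0,0,0,0,0]],
  ],
)

```text
clock: 49.43
ee_pos: [0.5263, -0.1257, 0.0802]
tool_rot: [[0.097, 0.995, 0.001], [0.995, -0.097, 0.002], [0.002, 0.001, -1.0]]
force: [-5.6, 3.6, 14.8]
grip_width: 0.276
finger_force: 30.0
```

arm_command(
  targets=[
    [[0,0,0,0,42],[0,0,0,0,42],[0,0,0,0,42],[0,0,0,0,42],[0,0,0,0,42],[0,0,-0.04,0,42],[0,0,-0.055,0,42],[0,0,-0.055,0,42],[0,0,-0.055,0,42],[0,0,-0.055,0,42]],
  ],
)

```text
clock: 50.27
ee_pos: [0.5257, -0.1263, 0.2098]
tool_rot: [[0.098, 0.995, -0.0], [0.995, -0.098, -0.0], [-0.0, -0.0, -1.0]]
force: [0.6, -0.0, 0.0]
grip_width: 0.475
finger_force: 0.0
```

```bash
python3 go.py 633.5 -23 121 -5.6
python3 - <<'E'
from h import *
s,t=snapshot("scene"),snapshot("top")
a=s["frame"][215:300,260:420];b=t["frame"][200:285,225:385]
cv2.imwrite("pics/s7.png",np.vstack([cv2.resize(i,None,fx=3.5,fy=3.5,interpolation=cv2.INTER_CUBIC) for i in(a,b)]))
E
```

```text
t 50.27 p [ 525.7 -126.3  209.8] yaw -5.60 grip 0.475 F [ 0.6 -0.   0. ]
turn -0.0000  x 0.2266 y 0.1945 z 0.1776  q7 0.33 q1 -0.47
```

View pics/s7.png

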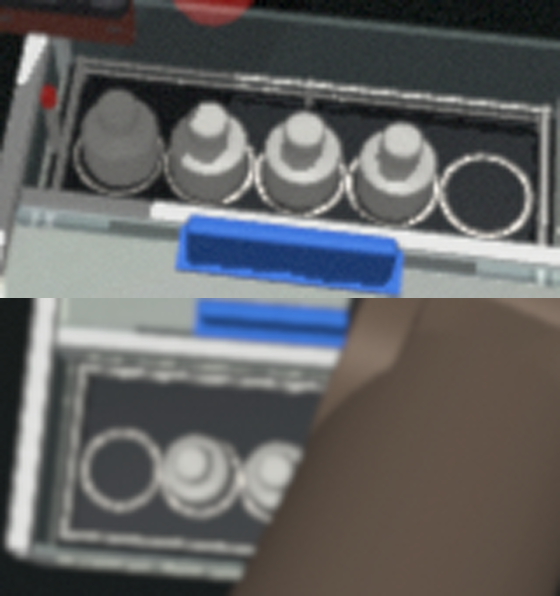

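All four stand on rings 0 to 3, with the ring outline visible around each base. Now a numeric check of the knob tops, then on to the door.

Run:
```python
from h import *
s=snapshot("scene")
R=[(526.2,-126.5),(531.7,-70.6),(537.1,-14.8),(542.6,41.1)]
for uv,r in zip([(118,107),(208,121),(303,129),(402,140)],R):
    p=ray(s,(260+uv[0]/3.5-.36,215+uv[1]/3.5-.36),.09)*1000; print(p.round(1),(p[:2]-r).round(1))
```

```text
[ 527.1 -123.9   90. ] [0.9 2.6]
[534.9 -71.1  90. ] [ 3.2 -0.5]
[538.6 -16.1  90. ] [ 1.5 -1.3]
[544.2  40.7  90. ] [ 1.6 -0.4]
```

arm_command(
  targets=[
    [[0,0,-0.02,0,60],[0.0283,0.0243,0,0,60],[0.0283,0.0243,0,0,60],[0.0283,0.0243,0,0,60],[0.0283,0.0243,0,0,60],[0.0283,0.0243,0,0,60],[0.0283,0.0243,0,0,60],[0.0283,0.0243,0,0,60],[0.0283,0.0243,0,0,60],[0,0,0,0,60]],
  ],
)

```text
clock: 51.25
ee_pos: [0.6356, -0.0179, 0.2166]
tool_rot: [[0.092, 0.996, -0.002], [0.996, -0.092, 0.001], [0.001, -0.002, -1.0]]
force: [0.4, 0.0, -0.6]
grip_width: 0.685
finger_force: 0.0
```

```bash
python3 go.py 633 -23 121 -5.6
```

```text
t 51.25 p [635.6 -17.9 216.6] yaw -5.28 grip 0.685 F [ 0.4  0.  -0.6]
turn 0.0018  x -0.0106 y -0.0042 z 0.1912  q7 0.17 q1 -0.54
```

Centring is within measuring error. Now gripping the rail.

arm_command(
  targets=[
    [[0,0,0.02,0,60],[0,0,0.04,0,60],[0,0,0.04,0,60],[0,0,0.04,0,60],[0,0,0.03,0,60],[0,0,0.02,0,60],[0,0,0,0,60],[0,0,0,0,0],[0,0,0,0,0],[0,0,0,0,0]],
  ],
)

```text
clock: 52.08
ee_pos: [0.6343, -0.0231, 0.1247]
tool_rot: [[0.097, 0.995, 0.002], [0.995, -0.097, 0.0], [0.0, 0.002, -1.0]]
force: [0.1, -0.1, -0.0]
grip_width: 0.497
finger_force: 0.0
```

arm_command(
  targets=[
    [[0,0,0,0,0],[0,0,0,0,0],[0,0,0,0,0],[0,0,0,0,0],[0,0,0,0,0],[0,0,0,0,0],[0,0,0,0,0],[0,0,0,0,0],[0,0,0,0,0],[0,0,0,0,0]],
  ],
)

```text
clock: 52.92
ee_pos: [0.6324, -0.0226, 0.1237]
tool_rot: [[0.097, 0.995, -0.002], [0.995, -0.097, 0.001], [0.001, -0.002, -1.0]]
force: [-5.4, 1.0, 4.5]
grip_width: 0.136
finger_force: 30.0
```

arm_command(
  targets=[
    [[0,-0.02,0,0,0],[0,-0.03,0,0,0],[0,-0.035,0,0,0],[0,-0.035,0,0,0],[0,-0.035,0,0,0],[0,-0.035,0,0,0],[0,-0.035,0,0,0],[0,-0.03,0,0,0],[0,-0.02,0,0,0],[0,-0.008,0,0,0]],
  ],
)

```text
clock: 53.75
ee_pos: [0.4931, -0.009, 0.1238]
tool_rot: [[0.097, 0.995, 0.003], [0.995, -0.097, -0.0], [0.0, 0.003, -1.0]]
force: [15.0, -1.9, -24.3]
grip_width: 0.136
finger_force: 30.0
```

arm_command(
  targets=[
    [[0,-0.003,0,0,0],[0,-0.002,0,0,0],[0,0,0,0,0],[0,0,0,0,0],[0,0,0,0,0],[0,0,0,0,0],[0,0,0,0,0],[0,0,0,0,0],[0,0,0,0,0],[0,0,0,0,0]],
  ],
)

```text
clock: 54.58
ee_pos: [0.4931, -0.0091, 0.1237]
tool_rot: [[0.097, 0.995, 0.005], [0.995, -0.097, -0.002], [-0.001, 0.005, -1.0]]
force: [10.7, -1.5, -13.9]
grip_width: 0.133
finger_force: 30.0
```

The door is on its closed stop, at the same x as when first gripped. I'll relax, release and back off.

arm_command(
  targets=[
    [[0,0.001,0,0,50],[0,0,0,0,50],[0,0,0,0,50],[0,0,0,0,50],[0,0,0,0,50],[0,0,-0.02,0,50],[0,0,-0.04,0,50],[0,0,-0.06,0,50],[0,0,-0.06,0,50],[0,0,-0.06,0,50]],
  ],
)

```text
clock: 55.42
ee_pos: [0.4904, -0.0094, 0.2456]
tool_rot: [[0.098, 0.995, -0.0], [0.995, -0.098, -0.0], [-0.0, -0.0, -1.0]]
force: [0.3, 1.4, -0.2]
grip_width: 0.565
finger_force: 0.0
```

arm_command(
  targets=[
    [[0.05,-0.01,-0.01,0,50],[0.05,-0.01,-0.01,0,50],[0.05,-0.01,-0.01,0,50],[0.05,-0.01,-0.01,0,50],[0.05,-0.01,-0.01,0,50],[0.05,-0.01,0,0,50],[0.05,-0.01,0,0,50],[0.05,-0.01,0,0,50],[0.05,0,0,0,50],[0,0,0,0,50]],
  ],
)

```text
clock: 56.25
ee_pos: [0.4721, 0.2243, 0.2691]
tool_rot: [[0.091, 0.996, 0.0], [0.996, -0.091, 0.001], [0.001, 0.0, -1.0]]
force: [-0.1, 0.6, 0.4]
grip_width: 0.569
finger_force: 0.0
```

Run:
```python
from h import *
s,t=snapshot("scene"),snapshot("top")
cv2.imwrite("pics/s8.png",np.vstack([s["frame"][180:400,120:],t["frame"][110:350,60:580]]))
for q,r in((s,(300,205,400,250)),(t,(250,240,350,280))):
    for c,st in blobs(q,(105,150,120),(125,255,255),r): print(c.round(1))
```

```text
[350.2 222.7]
[300.3 267.3]
```

View pics/s8.png

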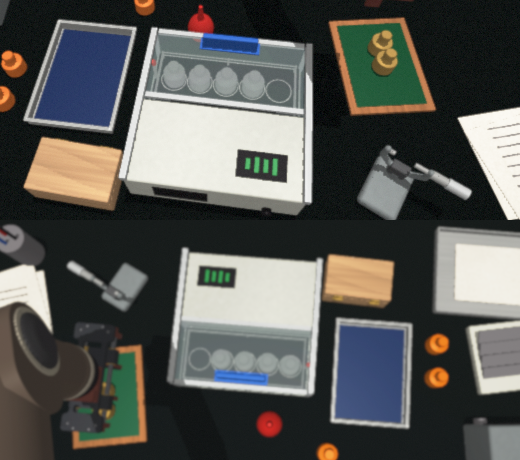

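Door shut, steels on rings 0–3, tray empty. One brass seems to have shifted on the board, so I'll check it closely.

```bash
python3 - <<'E'
from h import *
s=snapshot("scene")
cv2.imwrite("pics/s9.png",np.hstack([cv2.resize(s["frame"][y:y+90,x:x+100],None,fx=4,fy=4,interpolation=cv2.INTER_CUBIC) for x,y in((450,195),(275,215))]))
for uv in((502,218),(505,236)): print((ray(s,uv,.07)*1000).round())
E
python3 loc.py
```

```text
[435. 320.  70.]
[481. 319.  70.]
board [450.6 331.   35. ]
```

View pics/s9.png

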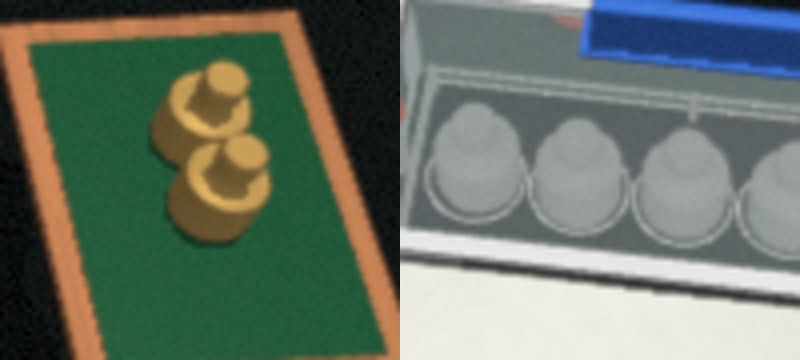

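Both brass stand upright on the board. One was knocked about 25 mm aside but is well inside the edges. The steels are centred and the door is shut.

```bash
python3 -c "
from workcell import *
print(job_done())"
```

```text
the job is handed in; nothing more can be done
None
```

The job is handed in. Both brass weights stand upright on the board, one shifted about 25 mm by a knock there; the four stainless stand on rings 0–3, centred within about 3 mm, and the door is shut, all within about 57 s of the 210 s allowed.

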